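Lock the loaf frame with its cam lever

ROBOT

A 6-joint arm with a two-finger parallel gripper is mounted at the origin on a cart in front of the work surface, level with it; the furniture and walls round the work are solid. World frame = base frame: x ahead of the robot, y to its left, z up, the work surface at z = 0. Lengths are in mm, angles in degrees, forces in N, time in s.
With the tool pointing down it reaches from about 300 to 850 mm from the base axis. Payload 4.2 kg.
Tool frame: the origin (TCP) lies on the centre line of the jaws, within the pads' length; the fingertips stand 11 mm ahead of it and the grasp point (between the pads) lies 8 mm behind it; z points along the fingers, y is the line along which they close (so a half turn about z gives the same grasp; the last joint's range is limited). The gripper opens to 91 mm and grips with 3 to 60 N. Pads are 32 mm wide; open, the fingers measure 118 mm over their backs; the gripper's body (76 mm by 178 mm) begins 60 mm behind the grasp point.
Start: joints at [-66.463, 18.312, 89.639, -0, 72.044, -1.146], TCP at [240.125, -522.481, 189.776] pointing down, gripper open.
Joint ranges: [-177.97, 177.97], [-48.28, 115.42], [12.27, 149.76], [-77.06, 257.06], [2.81, 150.46], [-146.56, 146.56]. Speed limits (degrees/s): [147.25, 147.25, 180, 180, 180, 180].

INTERFACE

Orientations are given as [roll, pitch, yaw] about the fixed x, y, z axes, in that order (R = Rz(yaw) Ry(pitch) Rx(roll)).
In Python, from workcell import env, grab_frame, camera_model, models gives the robot as it stands.
- The arm moves only by the shell command python3 -m crank 'ROWS' [FORCE]. ROWS is text: rows parted by semicolons, each of 7 numbers parted by spaces: the closure, from -1 (fully open) to 1 (shut), so that 0 is half open, then the shift along the tool's x, y, z in mm, then the turn, a rotation vector about the tool's x, y, z in degrees. A call has 1 to 10 rows; each row shifts and turns the commanded pose from where the row before left it, along the tool's axes as they then stand; what a row does not reach is not made up. A row lasts 1/8 s, in which the tool goes at most 62.5 mm and 10.7 degrees, less where a joint would pass 70% of its speed; a pose out of reach is approached as far as the arm can. A call is refused whole if a number of a shift passes 62.5 or a number of a turn 10.7, either way. A call with a gripper value outside its range is refused whole. The fingers move at their own pace and stop on an object; FORCE is the grip in N (left out, the last holds). Time passes only in rows, so rows that do not move let the fingers close. It gives the time, the measured TCP pose, the force, the opening and the grip force at its end, in the units of the state.
- env.state(): the state, without advancing time (a new reading comes with each control period).
- grab_frame(name): name is "scene" or "side" or "wrist"; returns the picture (400x640x3 uint8, blue, green, red); there is no depth.
- camera_model(name): a dict with "K" (3x3 intrinsics, pixels), "R" (3x3) and "t" (3): a world point X has camera coordinates R X + t; the wrist camera has in their place "mount" (4x4, takes a point from camera to tool coordinates, whose origin is the TCP and whose axes are the flange's). Camera axes: x right, y down, z forward; pixel columns grow to the right and rows downward; lengths in mm; the calibration is good to about 2 mm. A picture is of the moment at which its call begins: read the wrist's pose just before it. camera_model takes no time and is no camera call.
- env.job_done(): hands the job in; it is judged then, once.
Trained networks look in the newest picture that a camera, given by its name, has taken for a name from the list of things; names that differ only in an ending like _2 or _b are one class to them, and where a whole thing is asked for, a point or a joint stands for the part that bears it (a point fixed in the world has none). Each returns a list of dicts, best first, with "p" (0 to 1); they miss things now and then, are a little off and sometimes report something else, mostly with a low value. They report only what shows in the picture. A call takes as long as a camera call. They do not tell look-alikes from the thing itself.
- models.search_frame(name, camera): "point" ([x, y, z] in mm, in world coordinates, good to about 4 mm: the middle of the surface that is visible of it).
The state is a dict: "time_s": time; "qpos": joint angles; "qvel": joint speeds; "effort": joint torques, N m; "ee_pos": TCP position; "ee_rot": TCP orientation; "force": force on the tool from outside, world axes, zero at the start; "torque": the same for the moment, N m; "gripper_width": finger opening in mm; "gripper_force": force on a finger pad.
Only numpy, scipy, OpenCV 4.12 (cv2) and the standard library are available. Lean on these libraries where they do the work, as an engineer would, in place of code of your own. Each camera call takes 0.05 s, during which the arm holds its last target. There are 200 camera calls.

TASK

Two split wooden frames for shaping dough stand open on the counter, a long loaf frame and a short square one, each with a cam lever at its near end. Lock the long loaf frame: turn its lever a quarter turn clockwise (seen from above) as far as it goes, so that the lever lies crosswise along the end of the frame and the cam presses the near half tight against the far half. Leave the lever of the square frame in its open position, and let go of the lever at the end.

Things in the scene. Friction and masses are not known exactly. Their poses are not given: they have to be found in the camera images.
- loaf_frame: Fixed base and far half of the long frame: pale wood, closed 190 mm long (its x) x 100 mm wide (y), 12 mm walls, tops at z 54 mm, on a darker 14 mm base. Origin: on the counter straight below the cam's pivot at the near end, on the frame's centre line. x points along the frame away from the robot, y left, z up; yaw within 15 degrees. Closed, the near half's end face is at x = 32 mm.
- loaf_cam (a joint): Angle (rad) of its dark steel lever: 14 mm thick, from the pivot to 77 mm out, z 62 to 80 mm; beyond 10 mm from the pivot nothing under or beside it is above z 54 mm. 0: points to the frame's -x, open. Grows clockwise from above to its stop at 1.57: points to the frame's +y, across the near end, locked. Starts at 0 to 0.2, stays where left, takes 0.15 to 0.5 N m.
- loaf_half: Near half of the loaf frame, loose: a U of pale wood 95 x 100 x 40 mm, about 0.4 kg, sliding along the frame's x between two low guide rails on the base. Origin: middle of its underside, axes as the frame's. It starts 7 to 10 mm short of the far half (a visible gap at the seam); pressed tight, its origin is at x = 79 mm in the frame. The turning cam pushes it home.
- square_cam (a joint): Angle (rad) of the lever of the other, short frame (100 x 100 mm when closed, same height, same cam), same meaning, 0 to 0.2 at the start. It stands left or right of the loaf frame, its pivot at least 260 mm away in y, and must be left open, under 0.4.
Things that resemble listed ones, but are neither listed nor needed, are in the scene too. What is shaped like the loaf_half but orange or pink is not meant.

How it is judged:
By the outcome, as a careful person would: the job done as asked, in the order asked, and still so for the second after the job is handed in, with the robot touching nothing.
It also fails if it takes over 30 s, if anything falls off the work surface, if the arm or the gripper's body presses on something with over 40 N, if the wrist force passes 120 N, or if a joint passes its speed limit or range.

## Working session

There is one attempt and no reset: what is moved stays moved. The work goes in short steps, Python scripts to look and compute and a shell command to move; the robot and the scene stay as the last step left them, time stands still between calls to the robot, and variables do not carry over. Pictures are saved under pics/ and viewed, at most 10 in all, crops included, and the job is handed in when it is done.

```bash
mkdir -p pics
python3 - <<'E'
from workcell import env, grab_frame, camera_model, models
import cv2
for c in ("scene","side"):
    cv2.imwrite(f"pics/{c}0.png",grab_frame(c))
    for n in ("loaf_frame","loaf_cam","loaf_half","square_cam"):
        print(c,n,[(round(d["p"],2),[round(float(v)) for v in d["point"]]) for d in models.search_frame(n,c)][:5])
s=env.state();print(s["time_s"],s["ee_pos"],s["ee_rot"],s["force"])
E
```

```text
scene loaf_frame [(0.89, [644, -219, 20])]
scene loaf_cam [(0.52, [528, -200, 49])]
scene loaf_half [(0.7, [576, -48, 22]), (0.62, [575, -202, 46]), (0.57, [383, -147, 27])]
scene square_cam [(0.69, [512, 216, 47])]
side loaf_frame [(0.9, [659, -208, 25])]
side loaf_cam [(0.57, [525, -199, 68])]
side loaf_half [(0.67, [341, -225, 25]), (0.62, [440, -398, 24])]
side square_cam [(0.95, [510, 215, 65])]
0.5 [ 240.09989136 -522.44378236  189.7414003 ] [-1.79999757e+02 -5.78131585e-04  2.46815453e+01] [-0.09374304 -0.04202655 -0.34515868]
```

View pics/scene0.png

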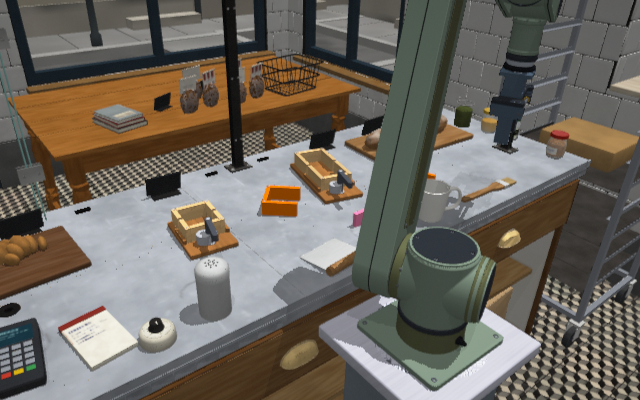

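View pics/side0.png

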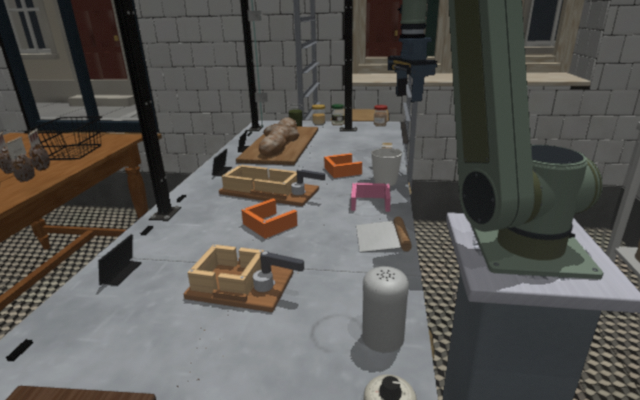

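Candidates: the loaf frame's lever is at scene (345,185) / side (310,175), with the long frame and a negative y. The square frame's lever is at scene (208,230) / side (283,263), on the short frame. The orange and pink U's at scene (281,200), side (343,165) and side (370,195) are decoys. I choose the lever near (528,-200) and will check it with a close wrist view.

```bash
python3 -m crank '-1 52 -33 -8 0 0 0;-1 52 -33 -8 0 0 0;-1 52 -33 -8 0 0 0;-1 52 -33 -8 0 0 0;-1 52 -33 -8 0 0 0;-1 52 -33 -8 0 0 0;-1 0 0 0 0 0 -10;-1 0 0 0 0 0 -10;-1 0 0 0 0 0 -10;-1 0 0 0 0 0 -10' && python3 -m crank '0 0 0 0 0 0 -10.5;0 0 0 0 0 0 -10.5;0 0 0 0 0 0 -10.5;0 0 0 0 0 0 -10.5;0 0 0 0 0 0 -10.5;0 0 0 0 0 0 -10.5;0 0 0 0 0 0 -10.5;0 0 0 0 0 0 -10.5;0 0 0 0 0 0 -10.5;0 0 0 0 0 0 -10.5'
python3 - <<'E'
from workcell import env, grab_frame, camera_model, models
import cv2,numpy as np
s=env.state();print(s["time_s"],s["ee_pos"],s["ee_rot"],s["qpos"])
print(camera_model("wrist"))
cv2.imwrite("pics/w1.png",grab_frame("wrist"))
for n in ("loaf_frame","loaf_cam","loaf_half"):
    print(n,[(round(d["p"],2),[round(float(v)) for v in d["point"]]) for d in models.search_frame(n,"wrist")][:5])
E
```

```text
time_s: 1.75
ee_pos: [441.0, -212.1, 237.8]
ee_rot: [180.0, 0.0, 65.0]
force: [-0.6, -0.5, 0.8]
gripper_width: 91.4
gripper_force: 0.0
time_s: 3.0
ee_pos: [440.9, -212.3, 237.8]
ee_rot: [-180.0, 0.0, 170.0]
force: [0.2, 0.5, -0.6]
gripper_width: 45.8
gripper_force: 0.0
3.0 [ 440.91486885 -212.27626226  237.84380332] [-1.79993356e+02  1.32891060e-02  1.70028323e+02] [-2.70530531e+01  8.86887694e+00  9.54168262e+01 -2.52622100e-03
  7.56996423e+01 -1.07080751e+02]
{'K': array([[319.99573671,   0.        , 321.66136519],
       [  0.        , 319.99573671, 202.70311662],
       [  0.        ,   0.        ,   1.        ]]), 'mount': array([[-4.26902404e-04, -9.71616041e-01, -2.36563072e-01,
         6.56042585e+01],
       [ 9.99998076e-01,  3.81352352e-05, -1.96122914e-03,
        -5.94676040e-01],
       [ 1.91458308e-03, -2.36563454e-01,  9.71614155e-01,
        -1.94505436e+02],
       [ 0.00000000e+00,  0.00000000e+00,  0.00000000e+00,
         1.00000000e+00]])}
loaf_frame [(0.96, [531, -227, 18])]
loaf_cam [(0.59, [499, -201, 83])]
loaf_half [(0.96, [316, -208, 41]), (0.94, [595, -200, 56]), (0.74, [523, -52, 38]), (0.56, [435, -396, 33])]
```

View pics/w1.png

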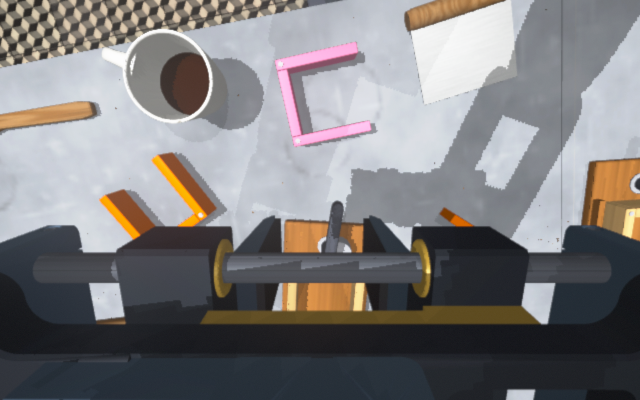

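The picture shows the loaf lever at about (337,205)–(330,245), partly hidden by the jaws, on the orange-brown base at (320,280). The pink U is at (320,95) and the orange pieces at (160,190) and (455,217). I'll move forward to see it all.

```bash
python3 -m crank '0 -60 -5 0 0 0 0;0 -60 -5 0 0 0 0;0 -50 -5 -20 0 0 0;0 0 0 0 0 0 0;0 0 0 0 0 0 0'
cat > h.py <<'E'
from workcell import env, grab_frame, camera_model, models
import numpy as np
from scipy.spatial.transform import Rotation as Ro
def px2w(uv,z,s):
    c=camera_model("wrist");M=c["mount"]
    R=Ro.from_euler("xyz",s["ee_rot"],degrees=True).as_matrix()
    d=R@M[:3,:3]@np.linalg.inv(c["K"])@[*uv,1]; o=R@M[:3,3]+s["ee_pos"]
    return o+d*(z-o[2])/d[2]
E
python3 - <<'E'
from h import *
import cv2,pickle
s=env.state();print(s["time_s"],s["ee_pos"],s["ee_rot"])
pickle.dump(dict(s),open("s2.pkl","wb"))
f=grab_frame("wrist");cv2.imwrite("w2full.png",f)
cv2.imwrite("pics/w2.png",cv2.resize(f[0:260,170:490],None,fx=2.25,fy=2.25,interpolation=cv2.INTER_CUBIC))
for n in ("loaf_frame","loaf_cam","loaf_half"):
    print(n,[(round(d["p"],2),[round(float(v)) for v in d["point"]]) for d in models.search_frame(n,"wrist")][:5])
E
```

```text
time_s: 3.82
ee_pos: [604.6, -257.2, 257.0]
ee_rot: [180.0, -0.1, 169.6]
force: [-0.4, 0.2, -0.4]
gripper_width: 45.7
gripper_force: 0.0
3.825 [ 604.63330268 -257.18821015  257.01719813] [ 1.79982821e+02 -1.17191404e-01  1.69609688e+02]
loaf_frame [(0.63, [601, -242, 19])]
loaf_cam [(0.92, [524, -206, 78])]
loaf_half [(0.86, [591, -38, 38]), (0.82, [588, -219, 55]), (0.47, [393, -223, 11])]
```

View pics/w2.png

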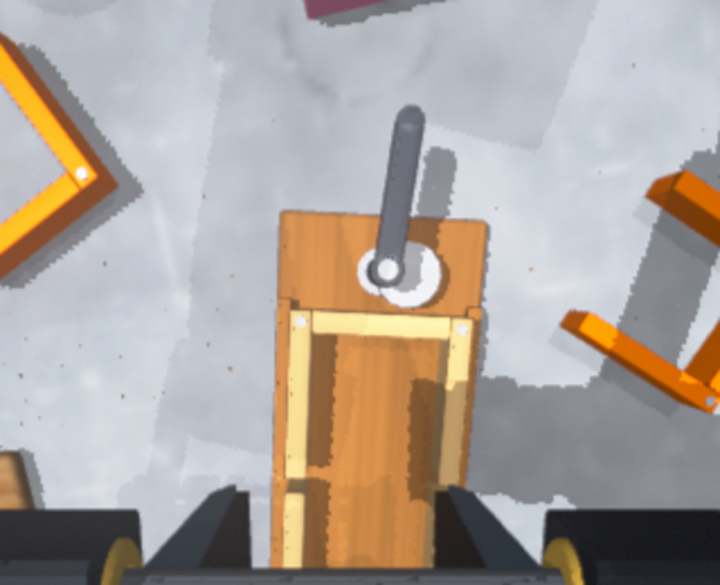

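The crop shows the loaf lever, with its pivot at crop (387,269) and tip at (411,106), on the long frame. The seam gap is visible at about (290,485). The choice is confirmed.

Run:
```python
from h import *
import pickle
s=pickle.load(open("s2.pkl","rb"))
P={}
for n,x,y,z in (("piv",387,269,80),("tip",411,106,80),("wallL",313,312,54),("wallR",450,318,54),("wl2",290,470,54),("wl1",290,325,54),("b1",281,211,14),("b2",488,222,14)):
    P[n]=px2w((170+x/2.25,y/2.25),z,s); print(n,P[n].round(1))
for a,b in(("piv","tip"),("wallR","wallL"),("b2","b1"),("wl1","wl2")):
    d=P[b]-P[a];print(a,b,np.linalg.norm(d),np.degrees(np.arctan2(d[1],d[0])))
```

```text
piv [ 538. -223.   80.]
tip [ 466.2 -199.3   80. ]
wallL [ 552.9 -264.6   54. ]
wallR [ 569.5 -192.    54. ]
wl2 [ 637.4 -294.3   54. ]
wl1 [ 557.4 -278.2   54. ]
b1 [ 494.5 -273.8   14. ]
b2 [ 522.2 -156.9   14. ]
piv tip 75.67853166811867 161.7741453696865
wallR wallL 74.42122517517186 -102.8727289473864
b2 b1 120.03625885345477 -103.31747465670935
wl1 wl2 81.58358032352699 -11.371182555054697
```

```bash
python3 -m crank '0 42 9.7 42 0 0 0;0 42 9.7 42 0 0 0;0 42 9.7 43 0 0 7.8;0 0 0 20 0 0 0;0 0 0 0 0 0 0;0 0 0 0 0 0 0'
python3 - <<'E'
from h import *
import cv2
cv2.imwrite("pics/s3.png",cv2.resize(grab_frame("side")[120:240,200:440],None,fx=3,fy=3,interpolation=cv2.INTER_CUBIC))
E
```

```text
time_s: 4.78
ee_pos: [487.9, -206.9, 112.3]
ee_rot: [-180.0, 0.2, 161.9]
force: [0.2, 0.1, 0.3]
gripper_width: 45.8
gripper_force: 0.0
```

View pics/s3.png

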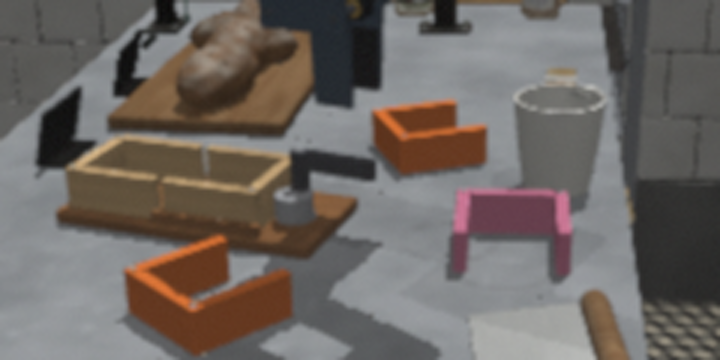

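The crop shows the dark fingers with tips at crop (335,100), above the lever at (340,165). I'll check this by projection.

Run:
```python
from h import *
c=camera_model("side")
for X in ((487.9,-206.9,101),(475,-230,101),(500,-185,101),(466.2,-199.3,80),(538,-223,80)):
    p=c["K"]@(c["R"]@np.array(X)+c["t"]);p=p[:2]/p[2];print(X,((p-[200,120])*3).round())
```

```text
(487.9, -206.9, 101) [350. 133.]
(475, -230, 101) [368. 125.]
(500, -185, 101) [332. 141.]
(466.2, -199.3, 80) [373. 159.]
(538, -223, 80) [298. 147.]
```

Run:
```python
from h import *
import cv2
s=env.state();print(s["ee_pos"],s["ee_rot"],s["qvel"].round(2))
f=grab_frame("side");cv2.imwrite("pics/s4.png",cv2.resize(f[70:210,230:420],None,fx=4,fy=4,interpolation=cv2.INTER_NEAREST))
```

```text
[ 488.15770281 -206.99696427  112.33911944] [-179.97536858    0.20168716  161.87136746] [ 0.07  0.13 -0.1  -0.03 -0.    0.01]
```

View pics/s4.png

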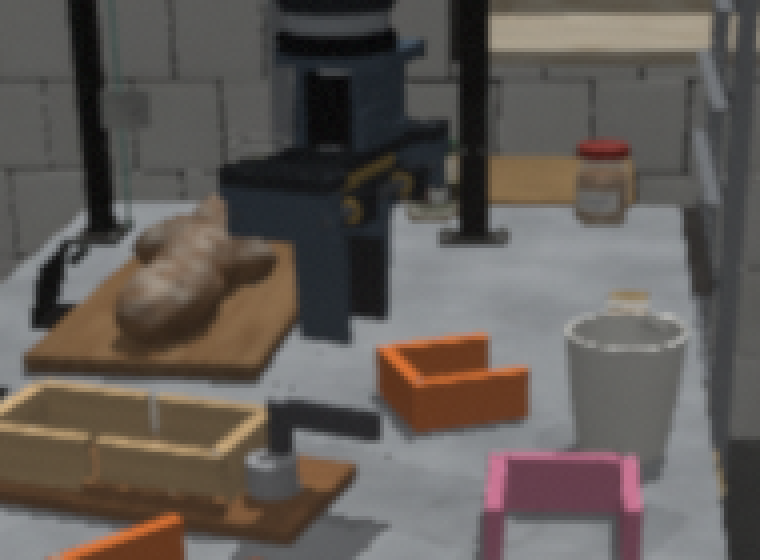

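The near fingertip shows at crop (330,340), which is full (312,155). It was predicted at (312,168), so the tips sit about 33 mm higher than specified. The finger spacing in the wrist view agrees: tips at tool z ≈ -24 instead of +11. Descending straddling the lever is safe in either case, so I'll go down and check again.

```bash
python3 -m crank '0 2.5 0 25 0 0 0;0 0 0 25 0 0 0;0 0 0 17 0 0 0;0 0 0 0 0 0 0;0 0 0 0 0 0 0'
python3 - <<'E'
from h import *
import cv2
f=grab_frame("side");cv2.imwrite("pics/s5.png",cv2.resize(f[110:210,230:380],None,fx=5,fy=5,interpolation=cv2.INTER_NEAREST))
c=camera_model("side");s=env.state();p0=s["ee_pos"];R=Ro.from_euler("xyz",s["ee_rot"],degrees=True).as_matrix()
for z in (-25,11):
  for y in (23,-23):
    X=p0+R@[0,-y,z] if 0 else p0+R@np.array([0,y,z])
    p=c["K"]@(c["R"]@X+c["t"]);p=p[:2]/p[2];print(z,y,X.round(),((p-[230,110])*5).round())
E
```

```text
time_s: 5.5
ee_pos: [485.4, -206.0, 44.8]
ee_rot: [-180.0, 0.1, 161.9]
force: [1.0, -0.2, 0.1]
gripper_width: 45.6
gripper_force: 0.0
-25 23 [ 493. -184.   70.] [419. 342.]
-25 -23 [ 478. -228.   70.] [458. 313.]
11 23 [ 493. -184.   34.] [421. 405.]
11 -23 [ 478. -228.   34.] [459. 374.]
```

View pics/s5.png

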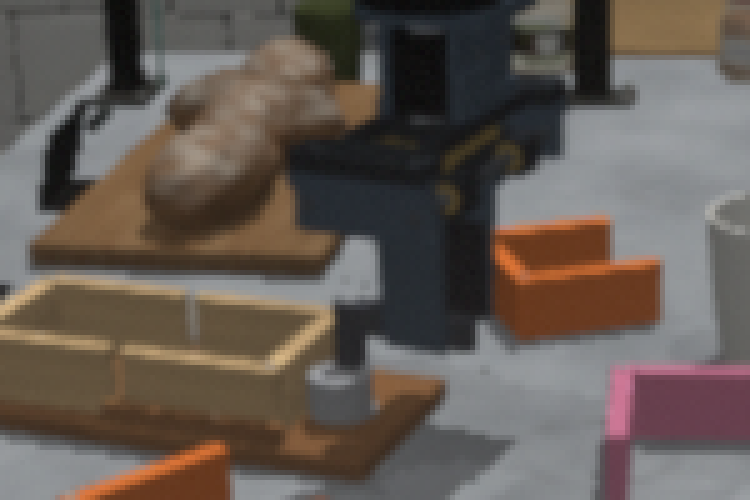

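The near fingertip at (415,345) and the far one at (460,320) match tips at z≈70, so the real offset is -25. I'll lower 11.5 mm and grip.

```bash
python3 -m crank '0 0 0 11.5 0 0 0;0.9 0 0 0 0 0 0;0.9 0 0 0 0 0 0;0.9 0 0 0 0 0 0;0.9 0 0 0 0 0 0;0.9 0 0 0 0 0 0' 25
```

```text
time_s: 6.3
ee_pos: [484.6, -204.7, 32.4]
ee_rot: [179.9, 0.0, 161.9]
force: [1.6, 5.7, 1.5]
gripper_width: 13.8
gripper_force: 25.0
```

```bash
python3 -m crank '0.9 -0.6 8.1 0 0 0 8.5;0.9 -0.6 8.1 0 0 0 8.5;0.9 -0.6 8.1 0 0 0 8.5;0.9 -0.6 8.1 0 0 0 8.5;0.9 0 0 0 0 0 0'
```

```text
time_s: 6.92
ee_pos: [503.4, -177.9, 32.4]
ee_rot: [179.9, -0.1, 127.8]
force: [1.8, 7.6, 1.8]
gripper_width: 14.2
gripper_force: 25.0
```

```bash
python3 -m crank '0.9 -0.6 8.1 0 0 0 8.5;0.9 -0.6 8.1 0 0 0 8.5;0.9 -0.6 8.1 0 0 0 8.5;0.9 -0.6 8.1 0 0 0 8.5;0.9 0 0 0 0 0 0' && python3 -m crank '0.9 -0.6 8.1 0 0 0 8.5;0.9 -0.5 7.2 0 0 0 7.5;0.9 0 0 0 0 0 0'
```

```text
time_s: 7.55
ee_pos: [533.8, -166.2, 32.4]
ee_rot: [179.9, -0.1, 93.8]
force: [2.4, 7.7, 1.0]
gripper_width: 13.8
gripper_force: 25.0
time_s: 7.92
ee_pos: [549.5, -167.4, 32.5]
ee_rot: [179.9, -0.2, 77.7]
force: [2.3, 7.2, 0.3]
gripper_width: 13.4
gripper_force: 25.0
```

```bash
python3 -m crank '0.9 0 2.9 0 0 0 3;0.9 0 0 0 0 0 0' && python3 -m crank '0.9 0 2.9 0 0 0 2;0.9 0 0 0 0 0 0'
```

```text
time_s: 8.18
ee_pos: [550.1, -167.7, 32.4]
ee_rot: [-179.8, -0.1, 75.0]
force: [-0.6, 7.6, 3.8]
gripper_width: 14.5
gripper_force: 25.2
time_s: 8.43
ee_pos: [549.8, -167.9, 32.3]
ee_rot: [-179.5, -0.1, 73.0]
force: [-6.9, 7.7, 8.3]
gripper_width: 15.2
gripper_force: 25.3
```

```bash
python3 -m crank '0.9 0 4 0 0 0 -3;0.9 0 0 0 0 0 0;0.9 0 0 0 0 0 0'
python3 - <<'E'
from h import *
import cv2
f=grab_frame("side");cv2.imwrite("pics/s6.png",cv2.resize(f[110:230,200:380],None,fx=4,fy=4,interpolation=cv2.INTER_NEAREST))
E
```

```text
time_s: 8.8
ee_pos: [549.6, -167.5, 32.1]
ee_rot: [-179.0, -0.2, 75.9]
force: [-14.6, 10.9, 15.0]
gripper_width: 13.9
gripper_force: 25.0
```

View pics/s6.png

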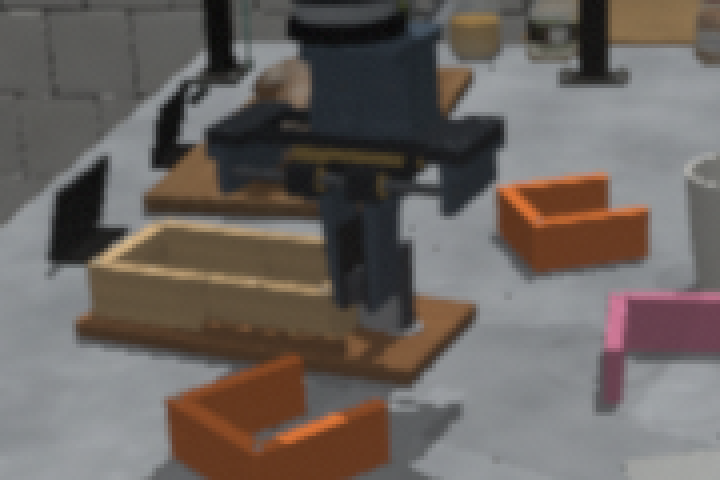

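The seam at (205,310) is closed and the lever is at its stop. I'll relieve the preload, open slightly and lift.

```bash
python3 -m crank '0.9 0 -5 -1 0 0 0;0.45 0 0 0 0 0 0;0.45 0 0 0 0 0 0;0.45 0 0 0 0 0 0;0.45 0 0 0 0 0 0' && python3 -m crank '0.45 0 0 -15 0 0 0;0.45 0 0 -30 0 0 0;0.45 0 0 -50 0 0 0;0.45 0 0 -60 0 0 0;0.45 0 0 -60 0 0 0;0.45 -40 0 -20 0 0 0;0.45 -60 0 0 0 0 0;0.45 -40 0 0 0 0 0;0.45 0 0 0 0 0 0'
python3 - <<'E'
from h import *
import cv2
s=env.state();np.save("p.npy",np.r_[s["ee_pos"],s["ee_rot"]])
f=grab_frame("wrist");g=grab_frame("side")[110:230,200:380]
cv2.imwrite("pics/w7.png",np.hstack([cv2.resize(f,(540,338)),cv2.resize(g,(260,338))]))
E
```

```text
time_s: 9.48
ee_pos: [552.8, -170.7, 33.3]
ee_rot: [180.0, 0.0, 75.9]
force: [0.5, 0.7, 0.6]
gripper_width: 25.0
gripper_force: 0.0
time_s: 10.6
ee_pos: [517.5, -308.5, 269.1]
ee_rot: [179.9, 0.1, 75.7]
force: [0.7, 1.1, -0.1]
gripper_width: 25.3
gripper_force: 0.0
```

View pics/w7.png

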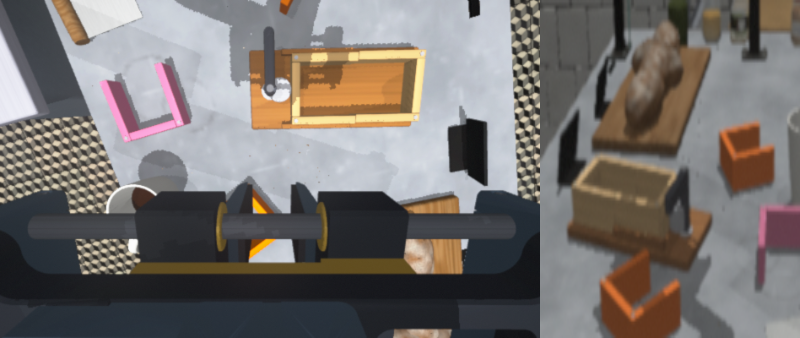

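The lever lies across the near end, with its pivot at (272,89) and tip at (269,30). The seam is closed. I'll measure the angle.

Run:
```python
from h import *
import cv2
p=np.load("p.npy");s=dict(ee_pos=p[:3],ee_rot=p[3:])
f=grab_frame("wrist");cv2.imwrite("pics/w8.png",cv2.resize(f[20:165,285:515],None,fx=3.4,fy=3.4,interpolation=cv2.INTER_CUBIC))
k=640/540
P=[px2w((a*k,b*k),z,s) for a,b,z in ((272,89,80),(269,30,80),(291,124,54),(292,56,54),(420,122,54),(426,51,54))]
for q in P:print(q.round(1))
for a,b in((0,1),(2,3),(2,4),(4,5),(3,5)):
    d=P[b]-P[a];print(np.linalg.norm(d).round(1),np.degrees(np.arctan2(d[1],d[0])).round(1))
```

```text
[ 540.6 -225.3   80. ]
[ 554.9 -153.4   80. ]
[ 556.1 -279.8   54. ]
[ 579.4 -187.7   54. ]
[ 743.8 -324.8   54. ]
[ 763.8 -228.2   54. ]
73.4 78.7
94.9 75.8
193.0 -13.5
98.7 78.3
188.8 -12.4
```

View pics/w8.png

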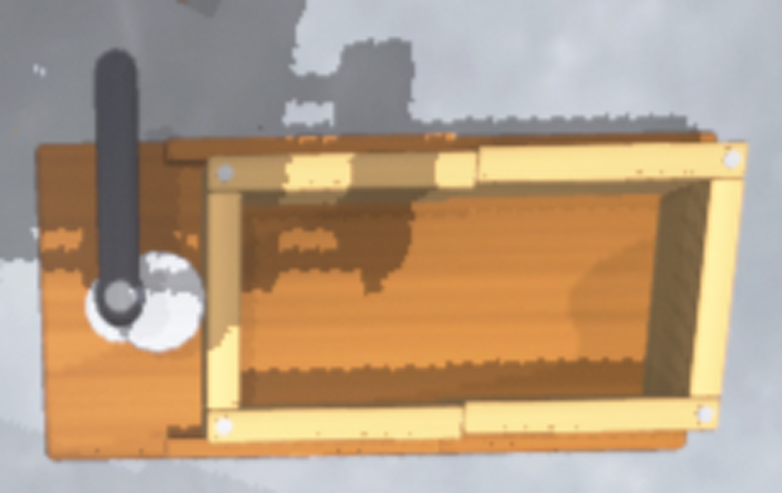

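The crop shows the lever parallel to the end wall, from (120,297) to (116,60), with the seam tight at (478,165) and (463,415). The measured closed length is about 191 mm. Done.

```bash
python3 -c "
from workcell import env
print(env.job_done())"
```

```text
the job is handed in; nothing more can be done
None
```

The loaf frame is locked: its lever is against its stop across the near end, the seam is closed, and the gripper has let go and moved clear. The square frame's lever was not touched, and the job is handed in.

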